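# Set a levelling foot in an upturned footstool and hold it for locking

## Task

The footstool stands upside down in its bench cradle, and a levelling foot has been started in one of its legs. Screw that foot down (clockwise seen from above) until it bottoms out, then back it off a quarter turn so that its lock nut can be nipped up, and finish while still gripping the foot by its knurled rim to keep it from turning. Leave the spare feet in their tray, the staple gun, the hammer and the mug where they are.

Things in the scene. Friction and masses are not known exactly. Their poses are not given: they have to be found in the camera images.
- stool: Small gold-covered footstool upside down in a plywood cradle (320 x 280 mm), fixed, at any yaw. Origin: centre of the cradle's underside, on the bench. Seat and rails reach up to 112 mm; four round dark wooden legs stand at x = +-100, y = +-80 mm, 31 mm thick at the top end, 218 mm above the bench. Only the leg at x = -100, y = +80 carries a levelling foot; the others are bare
- leg_end (a point): Fixed point on the vertical axis of the leg that carries the foot, on top of its steel insert flange (25 mm across), 218 mm above the bench
- foot_grip (a point): Centre of the foot's knurled rim, on the axis; turns and rises with the foot. Sole up: 15 mm screw, hex lock nut 27 mm wide and hub 32 mm (both turn with it), steel rim 50 mm across, from 8 mm below to 8 mm above this point, then a black 40 mm rubber sole with a slot, up to 11 mm above. 28 mm above leg_end when bottomed out. Free room for fingers beside and below the rim
- foot (a joint): Turn of the foot, rad: 0 = bottomed out (hard stop); grows as it is unscrewed, anticlockwise seen from above; clockwise lowers it. Right-hand thread, 2 mm per turn. Starts 3.6 to 6.0 rad from the stop. Turning takes about 0.12 N m; it stays where it is left and cannot come out (stop at 12.5)
- feet_tray: Bystander: shallow dark steel tray 170 x 100 x 32 mm with three spare levelling feet fast in it, soles down, screws up to about 88 mm. Origin: centre of its underside
- staple_gun: Bystander: blue and steel hand stapler lying on its side, about 180 x 130 x 28 mm. Origin: under its middle
- tack_hammer: Bystander: hammer lying on the bench, 260 mm long, handle towards its -x. Origin: under its middle
- mug: Bystander: white mug, 80 mm across, 90 mm high. Origin: centre of its underside

How it is judged:
By the outcome, as a careful person would: the job done as asked, in the order asked, and still so for the second after the job is handed in, while the arm keeps its last pose, push and grip.
It also fails if it takes over 54 s, if anything falls off the work surface, if the arm or the gripper's body presses on something with over 40 N, if the wrist force passes 120 N, or if a joint passes its speed limit or range.

## Robot

A 6-joint arm with a two-finger parallel gripper is mounted at the origin on the work surface. World frame = base frame: x ahead of the robot, y to its left, z up, the work surface at z = 0. Lengths are in mm, angles in rad, forces in N, time in s.
With the tool pointing down it reaches from about 350 to 875 mm from the base axis. Payload 4.2 kg.
Tool frame: the origin (TCP) lies between the finger pads, 19 mm behind the fingertips; this is the grasp point; z points along the fingers, y is the line along which they close (so a half turn about z gives the same grasp; the last joint's range is limited). The gripper opens to 85 mm and grips with 20 to 120 N. Pads are 22 mm wide; open, the fingers measure 114 mm over their backs; the gripper's body (76 mm by 85 mm) begins 54 mm behind the grasp point. The pads swing forward as they close: fully open they stand 13 mm farther back than shut.
Start: joints at [1.491, 0.385, 0.008, 0, -1.194, -0.259], TCP at [207.689, 589.461, 250.012] pointing down, gripper open.
Joint ranges: [-3.14, 3.14], [-1.21, 2.06], [-1.07, 1.41], [-3.16, 2.05], [-2.99, -0.16], [-3.1, 3.1]. Speed limits (rad/s): [2.79, 2.79, 3.14, 3.14, 3.14, 3.14].

## Interface

Orientations are given as a rotation vector (axis times angle).
In Python, from plant import r gives the robot as it stands.
- The arm moves only by the tool play_rows, never from a script. Its argument "commands" is text: rows parted by semicolons, each of 7 numbers parted by spaces: the turn, a rotation vector about the tool's x, y, z in rad, then the shift along the tool's x, y, z in m, then the closure in counts, from 0 (fully open) to 255 (shut). In form: rx ry rz x y z fingers; .... A call has 1 to 8 rows; each row is the pose to reach, as a shift and turn from the pose commanded when the call began, along the tool's axes at that moment; what a row does not reach only later rows make up. A row lasts 1/12 s, in which the tool goes at most 41.7 mm and 7.16 degrees, less where a joint would pass 70% of its speed; a pose out of reach is approached as far as the arm can. A call with a gripper value outside its range is refused whole. The fingers move at their own pace and stop on an object; "force" is the grip in N (left out, the last holds). Time passes only in rows, so rows that repeat a pose let the fingers close. It gives the time, the measured TCP pose, the force and the opening at its end, in the units of the state.
- r.sense(): the state, without advancing time (a new reading comes with each control period).
- r.grab_frame(name): name is "scene" or "top" or "wrist"; returns the picture (400x640x3 uint8, red, green, blue); there is no depth.
- r.get_calibration(name): a dict with "intrinsics" (3x3 intrinsics, pixels), "R" (3x3) and "t" (3): a world point X has camera coordinates R X + t. Camera axes: x right, y down, z forward; pixel columns grow to the right and rows downward; lengths in mm; the calibration is good to about 2 mm. A picture is of the moment at which its call begins: read the wrist's pose just before it. get_calibration takes no time and is no camera call; for the wrist camera it gives the pose at the moment of the call.
- r.hand_in(): hands the job in, once; it reports no verdict.
The state is a dict: "clock": time; "q": joint angles; "joint_vel": joint speeds; "effort": joint torques, N m; "tool_pos": TCP position; "eef_rot": TCP orientation; "force": force on the tool from outside, world axes, zero at the start; "moment": the same for the moment, N m; "grip_width": finger opening in mm.
Only numpy, scipy, OpenCV 4.12 (cv2) and the standard library are available. Lean on these libraries where they do the work, as an engineer would, in place of code of your own. Each camera call takes 0.05 s, during which the arm holds its last target. There are 200 camera calls.

## Working session

There is one attempt and no reset: what is moved stays moved. The work goes in short steps, Python scripts to look and compute and a tool call to move; the robot and the scene stay as the last step left them, time stands still between calls to the robot, and variables do not carry over. Pictures are saved under pics/ and viewed, on a budget of 10 in all, crops included, one or two more only if the job needs it, and the job is handed in when it is done.

Besides the shell and the picture viewer there is one more tool, called after "Emit:" as name(argument=value, ...) on one line, values as JSON. play_rows: Moves the arm, as the interface text tells. Its arguments: {"type":"object","properties":{"commands":{"type":"string"},"force":{"type":"number"}},"required":["commands"]}

```bash
mkdir -p pics; ls; python3 - <<'E'
from plant import r
import cv2,json
print(r.sense())
for n in("scene","top"):
    f=r.grab_frame(n); cv2.imwrite(f"pics/{n}0.png",f[:,:,::-1]); c=r.get_calibration(n); print(n,c)
a=cv2.imread("pics/scene0.png");b=cv2.imread("pics/top0.png")
cv2.imwrite("pics/both0.png",cv2.resize(cv2.vconcat([a,b]),None,fx=.75,fy=.75))
E
```

```text
pics
{'clock': 0.0, 'q': array([ 1.49059658e+00,  3.85571603e-01,  6.57873464e-03, -5.30575354e-04,
       -1.19401543e+00, -2.58620343e-01]), 'joint_vel': array([ 0.00010763,  0.00164976,  0.00016567,  0.00075077, -0.00115112,
        0.00153617]), 'effort': array([ 4.06829940e-04, -3.92294955e+01,  1.88401258e+01,  4.18608114e+00,
       -4.53083689e-03, -4.25014434e-06]), 'tool_pos': array([207.51160755, 588.9406774 , 248.88935809]), 'eef_rot': array([ 3.09435209e+00, -5.29599262e-01, -4.61659095e-04]), 'force': array([0.235008  , 0.04549872, 0.14303905]), 'moment': array([-0.01504345, -0.00981769, -0.00183456]), 'grip_width': 85.1719171739297}
scene {'intrinsics': array([[493.41991843,   0.        , 323.42658929],
       [  0.        , 493.41991843, 196.13233239],
       [  0.        ,   0.        ,   1.        ]]), 'R': array([[-0.51971169,  0.85424398,  0.01292235],
       [ 0.51001548,  0.3223509 , -0.79747985],
       [-0.68540789, -0.407869  , -0.60320718]]), 't': array([ 263.25558628, -148.04705661, 2022.14133687])}
top {'intrinsics': array([[424.69543357,   0.        , 314.05137627],
       [  0.        , 424.69543357, 205.77216555],
       [  0.        ,   0.        ,   1.        ]]), 'R': array([[-0.01168277, -0.99991794, -0.00525611],
       [-0.98186305,  0.01246627, -0.18918126],
       [ 0.18923126,  0.00295062, -0.98192812]]), 't': array([  -7.99107402,  561.86550856, 1240.46607264])}
```

View pics/top0.png

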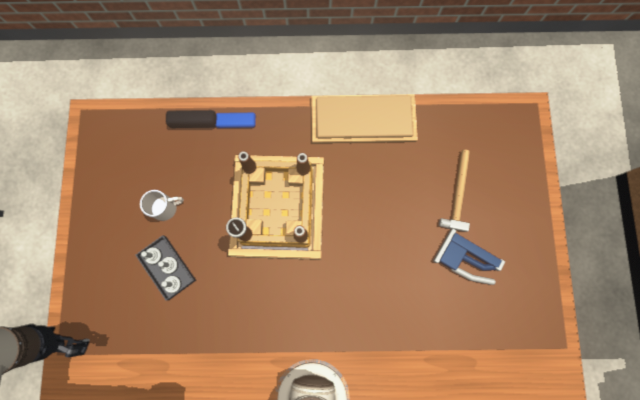

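View pics/scene0.png

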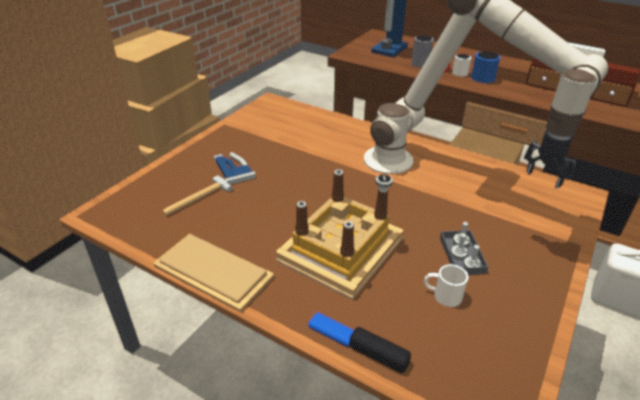

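The top view shows the foot's dark sole at about (236,227) and bare leg ends at (243,157), (303,157) and (300,231). In the scene view the foot is at about (384,181). The tray is at (167,267) and the mug at (157,205) in the top view, so both are on the robot's left of the foot.

```bash
cat > h.py <<'E'
from plant import r
import numpy as np, cv2
from scipy.spatial.transform import Rotation as Ro
def ray(c,p):
    d=c["R"].T@np.linalg.inv(c["intrinsics"])@np.array([p[0],p[1],1.]); return -c["R"].T@c["t"], d/np.linalg.norm(d)
def onz(c,p,z):
    o,d=ray(c,p); return o+d*(z-o[2])/d[2]
def proj(c,X):
    u=c["intrinsics"]@(c["R"]@np.array(X,float)+c["t"]); return u[:2]/u[2]
def tri(rs):
    A=np.zeros((3,3));b=np.zeros(3)
    for o,d in rs:
        P=np.eye(3)-np.outer(d,d);A+=P;b+=P@o
    X=np.linalg.solve(A,b); return X,[np.linalg.norm(np.cross(d,X-o)) for o,d in rs]
E
python3 - <<'E'
from h import *
ct,cs=r.get_calibration("top"),r.get_calibration("scene")
t=cv2.imread("pics/top0.png");s=cv2.imread("pics/scene0.png")
for n,p in dict(foot=(236,227),A=(243,157),B=(303,157),C=(300,231)).items():
    X=onz(ct,p,258 if n=="foot" else 218); print(n,X,"scene",proj(cs,X))
print("tri",tri([ray(ct,(236,227)),ray(cs,(384,181))]))
a=cv2.resize(t[212:242,216:256],None,fx=15,fy=15,interpolation=cv2.INTER_CUBIC)
b=cv2.resize(s[165:205,364:404],None,fx=15*.75,fy=15*.75,interpolation=cv2.INTER_CUBIC)
b=cv2.copyMakeBorder(b,0,0,0,0,0)
cv2.imwrite("pics/crop1.png",cv2.hconcat([cv2.resize(a,(400,300)),cv2.resize(b,(300,300))]))
E
```

```text
foot [470.05058155 183.03919292 258.        ] scene [383.40819812 177.64658316]
A [667.35704693 176.01251119 218.        ] scene [348.65028832 223.38761112]
B [665.18402256  13.0784579  218.        ] scene [299.79471222 203.57904263]
C [463.12131396  22.31552621 218.        ] scene [337.44765977 171.36684625]
tri (array([471.23794562, 185.72500574, 247.46587889]), [np.float64(0.761743690843386), np.float64(0.7617436908434075)])
```

View pics/crop1.png

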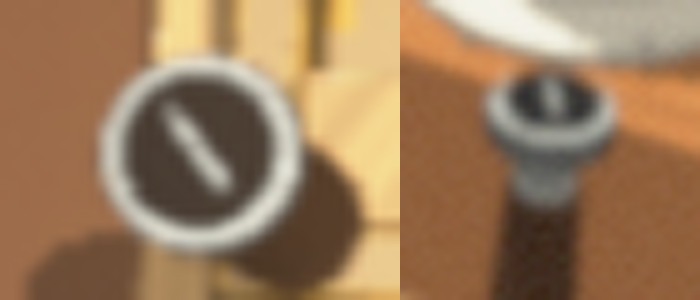

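Both views agree: the foot's axis is at about (470,184), radius 505 mm. The bare legs are 163 and 202 mm apart against a true 160 and 200. Yaw = q1+q6−π/2, so screwing in lowers q6, and I'll start near q6 = +3.0. Now moving above the foot.

Emit:
play_rows(commands="0 0 0 .031 .0239 -.012 0;0 0 0 .062 .0478 -.024 0;0 0 0 .093 .0717 -.036 0;0 0 0 .124 .0956 -.048 0;0 0 0 .155 .1195 -.060 0;0 0 0 .186 .1434 -.072 0;0 0 0 .217 .1673 -.084 0;0 0 0 .248 .1912 -.096 0", force=60)

```text
clock: 0.77
tool_pos: [378.4, 324.7, 346.4]
eef_rot: [3.096, -0.529, -0.001]
force: [1.0, 0.7, -0.0]
grip_width: 85.3
```

Emit:
play_rows(commands="0 0 -.12 .027 .0208 0 0;0 0 -.24 .054 .0415 0 0;0 0 -.36 .081 .0623 0 0;0 0 -.48 .108 .083 0 0;0 0 -.6 .1344 .1038 0 0;0 0 -.72 .1344 .1038 0 0;0 0 -.84 .1344 .1038 0 0;0 0 -.96 .1344 .1038 0 0")

```text
clock: 1.43
tool_pos: [470.4, 183.1, 345.4]
eef_rot: [2.992, 0.959, -0.002]
force: [-0.0, -0.3, 0.2]
grip_width: 85.5
```

Emit:
play_rows(commands="0 0 -.12 0 0 0 0;0 0 -.24 0 0 0 0;0 0 -.36 0 0 0 0;0 0 -.48 0 0 0 0;0 0 -.6 0 0 0 0;0 0 -.72 0 0 0 0;0 0 -.84 0 0 0 0;0 0 -.96 0 0 0 0")

```text
clock: 2.1
tool_pos: [470.0, 184.0, 345.5]
eef_rot: [-2.209, -2.234, 0.002]
force: [-0.1, -0.1, -0.8]
grip_width: 85.5
```

Emit:
play_rows(commands="0 0 -.11 0 0 0 0;0 0 -.22 0 0 0 0;0 0 -.22 0 0 0 0;0 0 -.22 0 0 0 0")

```text
clock: 2.43
tool_pos: [470.1, 184.1, 345.7]
eef_rot: [-1.961, -2.454, 0.001]
force: [0.3, 0.3, -0.0]
grip_width: 85.2
```

```bash
python3 - <<'E'
from h import *
s=r.sense(); print(s["clock"],s["q"].round(3),s["tool_pos"],s["eef_rot"],s["force"])
c=r.get_calibration("wrist"); f=r.grab_frame("wrist"); cv2.imwrite("pics/w1.png",f[:,:,::-1])
np.savez("w1.npz",**c); print(c["intrinsics"][0,0],-c["R"].T@c["t"]); print(proj(c,[470,184,258]))
E
```

```text
2.4333 [ 0.695  0.122 -0.109 -0.    -1.34   2.669] [470.13443044 184.08686242 345.66564168] [-1.96087722e+00 -2.45406396e+00  1.04833020e-03] [ 0.31461223  0.25457192 -0.00851314]
336.4743467855482 [452.17213928 262.00442227 469.28403544]
[313.9435987  214.25565405]
```

View pics/w1.png

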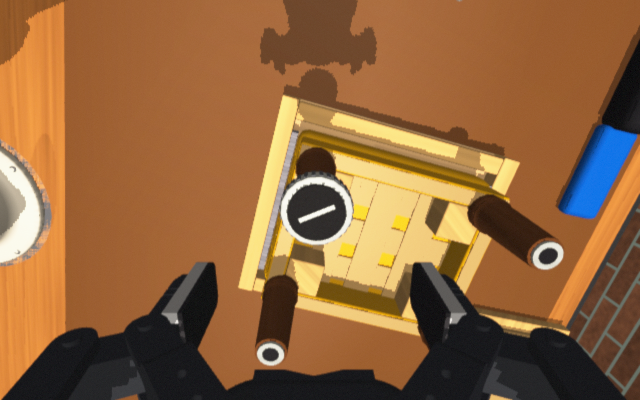

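The wrist view shows the foot at (317,210), predicted at (314,214), with the slot and rim clear. Bare legs are at (270,353) and (546,255). I'll fit the circle.

```bash
python3 - <<'E'
from h import *
c=dict(np.load("w1.npz")); im=cv2.imread("pics/w1.png"); hsv=cv2.cvtColor(im,cv2.COLOR_BGR2HSV)
m=((hsv[...,2]<60)&(hsv[...,1]<110)).astype(np.uint8); mm=np.zeros_like(m); mm[165:250,275:360]=m[165:250,275:360]
# bright rim too
b=((hsv[...,2]>150)&(hsv[...,1]<40)).astype(np.uint8); bb=np.zeros_like(b); bb[165:250,275:360]=b[165:250,275:360]
for n,k,z in(("sole",mm,258.5),("rim",bb,255.5)):
    k=cv2.morphologyEx(k,cv2.MORPH_OPEN,np.ones((2,2)))
    cs,_=cv2.findContours(k,cv2.RETR_EXTERNAL,cv2.CHAIN_APPROX_NONE); C=max(cs,key=cv2.contourArea); e=cv2.fitEllipse(cv2.convexHull(C))
    P=onz(c,e[0],z); dist=(c["R"]@P+c["t"])[2]
    print(n,np.round(e,1) if 0 else e,P.round(1),"diam",np.array(e[1])*dist/c["intrinsics"][0,0])
for n,p in(("C",(270,353)),("B",(546,255))): print(n,onz(c,p,218).round(1))
s=r.sense();R=Ro.from_rotvec(s["eef_rot"]).as_matrix();print(R.round(3))
E
```

```text
sole ((317.21453857421875, 212.8561248779297), (54.34807205200195, 57.23040771484375), 90.59039306640625) [471.9 185.6 258.5] diam [36.31746477 38.24355193]
rim ((317.1438293457031, 211.17665100097656), (67.74044799804688, 72.34680938720703), 90.4466781616211) [471.8 185.7 255.5] diam [45.83512991 48.95192614]
C [464.1  26.6 218. ]
B [669.4 176.6 218. ]
[[-0.221  0.975 -0.001]
 [ 0.975  0.221 -0.   ]
 [-0.    -0.001 -1.   ]]
```

The axis is at about (471.5,185.5). The two bare legs measure 159 and 198 mm from it, which fits. Next I rotate to q6≈3.0 and descend with the fingers open.

Emit:
play_rows(commands="0 0 -.11 .0011 .0018 0 0;0 0 -.22 .0011 .0018 0 0;0 0 -.33 .0011 .0018 .015 0;0 0 -.33 .0011 .0018 .035 0;0 0 -.33 .0011 .0018 .055 0;0 0 -.33 .0011 .0018 .075 0;0 0 -.33 .0011 .0018 .090 0;0 0 -.33 .0011 .0018 .1 0")

```text
clock: 3.15
tool_pos: [471.1, 185.2, 244.1]
eef_rot: [-1.53, -2.742, 0.004]
force: [-0.4, 0.3, 0.5]
grip_width: 85.2
```

Emit:
play_rows(commands="0 0 0 0 0 0 60;0 0 0 0 0 0 90;0 0 0 0 0 0 120;0 0 0 0 0 0 160;0 0 0 0 0 0 200;0 0 0 0 0 0 255;0 0 0 0 0 0 255;0 0 0 0 0 0 255", force=60)

```text
clock: 3.82
tool_pos: [471.6, 185.3, 247.7]
eef_rot: [1.527, 2.745, 0.001]
force: [-4.6, -1.2, 5.7]
grip_width: 47.9
```

```bash
python3 - <<'E'
from h import *
s=r.sense(); print(s["clock"],s["q"].round(4),s["tool_pos"],s["eef_rot"],s["force"],s["moment"],s["grip_width"])
a=r.grab_frame("wrist");b=r.grab_frame("scene"); cv2.imwrite("pics/w2.png",a[:,:,::-1]);cv2.imwrite("pics/s2.png",b[:,:,::-1])
b=cv2.resize(b[120:220,324:444],(480,400),interpolation=cv2.INTER_CUBIC)
a=cv2.resize(a[100:400,120:520],(534,400))[:,107:427]
cv2.imwrite("pics/v2.png",cv2.hconcat([a,b])[:,:,::-1])
E
```

```text
3.8167 [ 6.955e-01  1.846e-01 -2.807e-01  4.000e-04 -1.105e+00  3.001e+00] [471.59630814 185.34895855 247.71409045] [1.52746493e+00 2.74468358e+00 6.34869968e-04] [-4.61619307 -1.19025344  5.7293356 ] [-0.42258246  1.23169173 -0.10109636] 47.910136108566086
```

View pics/v2.png

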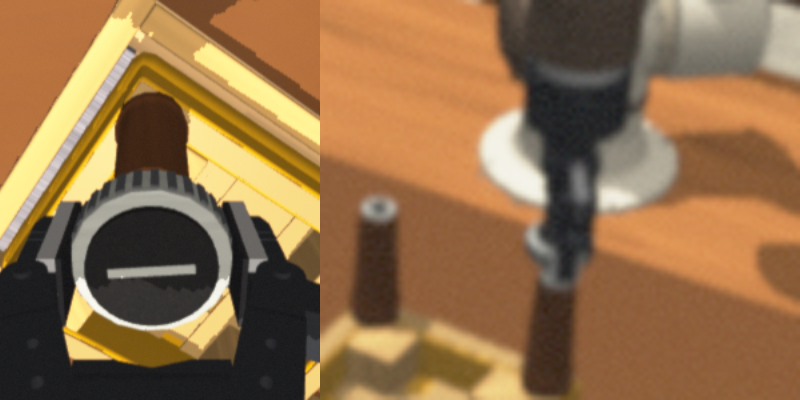

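The rim is gripped squarely between the pads. The slot runs horizontally in the wrist view, so I can use its angle in that view to check for slip. I'll start screwing in (+rz), following the thread down.

Emit:
play_rows(commands="0 0 .06 0 0 0 255;0 0 .17 0 0 .0001 255;0 0 .28 0 0 .0001 255;0 0 .39 0 0 .0001 255;0 0 .5 0 0 .0002 255;0 0 .61 0 0 .0002 255;0 0 .72 0 0 .0002 255;0 0 .83 0 0 .0003 255")

```text
clock: 4.58
tool_pos: [472.0, 185.4, 247.4]
eef_rot: [2.509, 1.89, 0.002]
force: [-2.0, -1.6, 5.7]
grip_width: 48.6
```

```bash
cat >> h.py <<'E'
def slot(f):
    x0,y0=200,240
    g=cv2.cvtColor(f,cv2.COLOR_RGB2GRAY); h=cv2.cvtColor(f,cv2.COLOR_RGB2HSV)
    m=np.zeros_like(g); cv2.circle(m,(267,305),48,1,-1); m=((g>120)&(m>0)).astype(np.uint8)
    n,l,st,ce=cv2.connectedComponentsWithStats(m)
    out=[]
    for i in range(1,n):
        if st[i,4]>60:
            p=np.argwhere(l==i)[:,::-1].astype(np.float32); (c,wh,a)=cv2.minAreaRect(p); v=cv2.fitLine(p,cv2.DIST_L2,0,.01,.01).ravel()
            out.append((st[i,4],np.round(c,1).tolist(),np.round(wh,1).tolist(),round(float(np.degrees(np.arctan2(v[1],v[0]))),1)))
    return out
def rep(tag):
    s=r.sense(); R=Ro.from_rotvec(s["eef_rot"]).as_matrix()
    print(tag,"clk",s["clock"],"q6 %.4f q1 %.4f yaw %.4f"%(s["q"][5],s["q"][0],np.arctan2(R[1,0],R[0,0])),"pos",s["tool_pos"].round(2),"F",s["force"].round(1),"M",s["moment"].round(3),"eff6 %.3f"%s["effort"][5],"w %.1f"%s["grip_width"])
    f=r.grab_frame("wrist"); cv2.imwrite(f"pics/{tag}.png",f[:,:,::-1]); print(slot(f))
E
python3 - <<'E'
from h import *
print(slot(cv2.imread("pics/w2.png")[:,:,::-1].copy())); rep("t1")
E
```

```text
[(np.int32(1370), [266.2, 305.1], [91.8, 50.0], -87.6), (np.int32(75), [234.5, 298.5], [9.0, 13.0], 42.1), (np.int32(229), [297.9, 304.1], [6.8, 34.1], -3.7)]
t1 clk 4.5833 q6 2.1662 q1 0.6954 yaw 1.2912 pos [472.   185.42 247.43] F [-2.  -1.6  5.7] M [-0.46   0.904  0.13 ] eff6 0.726 w 48.6
[(np.int32(955), [273.1, 302.7], [89.2, 36.8], 83.2), (np.int32(72), [235.0, 298.5], [12.0, 9.0], 45.6), (np.int32(215), [297.9, 304.4], [6.3, 34.1], -3.5)]
```

The slot angle in the gripper frame is unchanged (−3.7° → −3.5°), so the foot turns with the gripper. I'll correct the slot mask's centre and carry on.

Emit:
play_rows(commands="0 0 .11 0 0 0 255;0 0 .22 0 0 .0001 255;0 0 .33 0 0 .0001 255;0 0 .44 0 0 .0001 255;0 0 .55 0 0 .0002 255;0 0 .66 0 0 .0002 255;0 0 .77 0 0 .0002 255;0 0 .88 0 0 .0003 255")

```text
clock: 5.3
tool_pos: [472.4, 185.2, 247.2]
eef_rot: [3.075, 0.641, 0.004]
force: [-1.0, -2.8, 4.4]
grip_width: 48.1
```

Emit:
play_rows(commands="0 0 .11 0 0 0 255;0 0 .22 0 0 .0001 255;0 0 .33 0 0 .0001 255;0 0 .44 0 0 .0001 255;0 0 .55 0 0 .0002 255;0 0 .66 0 0 .0002 255;0 0 .77 0 0 .0002 255;0 0 .88 0 0 .0003 255")

```text
clock: 5.97
tool_pos: [472.3, 184.7, 246.9]
eef_rot: [3.055, -0.729, 0.003]
force: [-1.2, -4.5, 5.1]
grip_width: 48.1
```

Emit:
play_rows(commands="0 0 .11 0 0 0 255;0 0 .22 0 0 .0001 255;0 0 .33 0 0 .0001 255;0 0 .44 0 0 .0001 255;0 0 .5 0 0 .0002 255;0 0 .56 0 0 .0002 255;0 0 .62 0 0 .0002 255;0 0 .68 0 0 .0002 255")

```text
clock: 6.63
tool_pos: [472.1, 184.5, 246.7]
eef_rot: [2.639, -1.703, 0.003]
force: [-1.4, -3.9, 5.8]
grip_width: 48.3
```

```bash
sed -i 's/(267,305),48/(314,303),47/' h.py; python3 - <<'E'
from h import *
print(slot(cv2.imread("pics/t1.png")[:,:,::-1].copy())); rep("t2")
E
```

```text
[(np.int32(416), [313.5, 303.5], [6.3, 65.3], -3.5), (np.int32(361), [316.2, 338.2], [23.4, 81.2], -3.4)]
t2 clk 6.6333 q6 -0.2713 q1 0.6945 yaw -1.1464 pos [472.06 184.46 246.68] F [-1.4 -3.9  5.8] M [-1.373  0.523  0.125] eff6 0.340 w 48.3
[(np.int32(396), [313.6, 302.8], [6.5, 65.2], -3.3), (np.int32(200), [314.0, 337.5], [17.0, 78.0], -0.1)]
```

3.27 rad turned so far with no slip and a steady 0.125 N m. Now going slower, watching for the stop.

Emit:
play_rows(commands="0 0 .05 0 0 0 255;0 0 .1 0 0 0 255;0 0 .15 0 0 0 255;0 0 .2 0 0 0 255;0 0 .25 0 0 .0001 255;0 0 .3 0 0 .0001 255;0 0 .35 0 0 .0001 255;0 0 .4 0 0 .0001 255")

```text
clock: 7.35
tool_pos: [471.9, 184.4, 246.5]
eef_rot: [2.248, -2.193, 0.003]
force: [-2.2, -4.4, 4.8]
grip_width: 48.0
```

```bash
python3 -c "
from h import *
rep('t3')"
```

```text
t3 clk 7.35 q6 -0.6708 q1 0.6946 yaw -1.5461 pos [471.86 184.4  246.52] F [-2.2 -4.4  4.8] M [-1.245  0.738  0.107] eff6 0.264 w 48.0
[(np.int32(394), [313.6, 302.9], [6.0, 65.2], -3.1), (np.int32(205), [314.0, 338.0], [18.0, 78.0], -1.3)]
```

Emit:
play_rows(commands="0 0 .05 0 0 0 255;0 0 .1 0 0 0 255;0 0 .15 0 0 0 255;0 0 .2 0 0 0 255;0 0 .25 0 0 .0001 255;0 0 .3 0 0 .0001 255;0 0 .35 0 0 .0001 255;0 0 .4 0 0 .0001 255")

```text
clock: 8.07
tool_pos: [473.8, 189.4, 246.5]
eef_rot: [-1.77, 2.582, 0.004]
force: [-0.5, 7.3, -1.1]
grip_width: 48.3
```

```bash
python3 -c "
from h import *
rep('t4')"
```

```text
t4 clk 8.0667 q6 -1.0661 q1 0.6981 yaw -1.9395 pos [473.75 189.43 246.49] F [-0.5  7.3 -1.1] M [2.249 0.123 1.894] eff6 -1.167 w 48.3
[(np.int32(416), [314.0, 291.2], [6.7, 65.4], -15.4), (np.int32(399), [313.9, 322.8], [92.0, 26.6], 0.2), (np.int32(125), [317.5, 346.6], [6.0, 27.1], -3.4)]
```

The stop is reached. The moment rose to 1.9 N m, and the pads slipped 12° round the rim and rolled about 5 mm off centre. The foot has turned 3.85 rad in total, inside the 3.6–6.0 rad range. I'll release so the arm recentres, check, then regrip squarely before backing off.

Emit:
play_rows(commands="0 0 0 0 0 0 100;0 0 0 0 0 0 40;0 0 0 0 0 0 0;0 0 0 0 0 0 0;0 0 0 0 0 0 0;0 0 0 0 0 0 0")

```text
clock: 8.62
tool_pos: [471.9, 185.3, 244.7]
eef_rot: [1.77, -2.595, 0.0]
force: [0.2, 0.1, -1.1]
grip_width: 85.3
```

```bash
python3 -c "
from h import *
rep('t5'); c=r.get_calibration('wrist'); np.savez('t5.npz',**c); print('pred sole', proj(c,[471.7,185,257]))
# axis from the slot centre
f=cv2.imread('pics/t5.png')[:,:,::-1].copy()
o=[k for k in slot(f) if max(k[2])>55 and min(k[2])<10]
print(o, [onz(c,k[1],257).round(2) for k in o])
for t in('t2','t3'): pass
"
```

```text
t5 clk 8.6167 q6 -1.0686 q1 0.6950 yaw -1.9444 pos [471.87 185.32 244.71] F [ 0.2  0.1 -1.1] M [-0.023  0.036 -0.023] eff6 -0.001 w 85.3
[(np.int32(398), [313.5, 303.5], [6.2, 65.2], -16.4), (np.int32(162), [315.8, 341.4], [13.8, 69.1], -2.9)]
pred sole [312.3609618  304.20139464]
[(np.int32(398), [313.5, 303.5], [6.2, 65.2], -16.4)] [array([471.17, 184.86, 257.  ])]
```

View pics/t5.png

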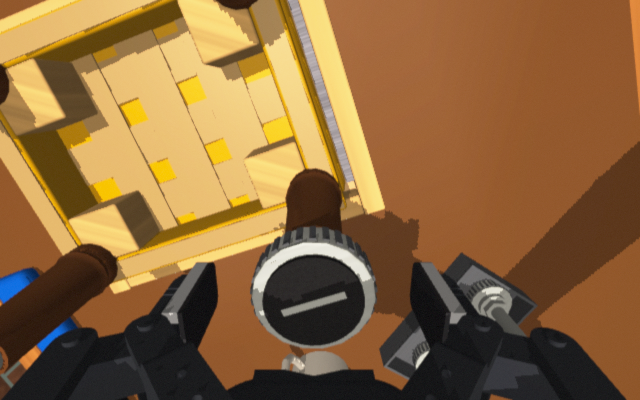

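Open again with zero load. The foot is centred between the pads: slot centre at (313.5,303.5), which projects to (471.2,184.9). The slot sits at −16.4° in the gripper frame. Regrip.

Emit:
play_rows(commands="0 0 0 0 0 0 60;0 0 0 0 0 0 100;0 0 0 0 0 0 140;0 0 0 0 0 0 180;0 0 0 0 0 0 255;0 0 0 0 0 0 255;0 0 0 0 0 0 255;0 0 0 0 0 0 255", force=60)

```text
clock: 9.33
tool_pos: [472.1, 185.5, 245.1]
eef_rot: [-1.771, 2.594, -0.001]
force: [0.7, -1.8, 3.0]
grip_width: 48.3
```

```bash
python3 -c "
from h import *
rep('t6')"
```

```text
t6 clk 9.3333 q6 -1.0686 q1 0.6953 yaw -1.9438 pos [472.07 185.51 245.15] F [ 0.7 -1.8  3. ] M [-0.475 -0.068 -0.062] eff6 0.017 w 48.3
[(np.int32(408), [313.8, 302.4], [6.3, 65.4], -16.2), (np.int32(215), [315.9, 339.2], [16.4, 75.1], -1.6)]
```

The slot hasn't moved on gripping (−16.2°), and the foot is still at the stop. Now back off π/2 anticlockwise, rising 0.5 mm.

Emit:
play_rows(commands="0 0 -.06 0 0 0 255;0 0 -.16 0 0 0 255;0 0 -.26 0 0 -.0001 255;0 0 -.36 0 0 -.0001 255;0 0 -.46 0 0 -.0001 255;0 0 -.56 0 0 -.0002 255;0 0 -.66 0 0 -.0002 255;0 0 -.76 0 0 -.0002 255")

```text
clock: 10.05
tool_pos: [471.6, 185.5, 245.4]
eef_rot: [2.611, -1.747, -0.0]
force: [-2.6, -1.2, 5.4]
grip_width: 48.2
```

Emit:
play_rows(commands="0 0 -.1 0 0 0 255;0 0 -.2 0 0 0 255;0 0 -.3 0 0 -.0001 255;0 0 -.4 0 0 -.0001 255;0 0 -.5 0 0 -.0001 255;0 0 -.6 0 0 -.0002 255;0 0 -.7 0 0 -.0002 255;0 0 -.78 0 0 -.0003 255")

```text
clock: 10.72
tool_pos: [471.3, 185.2, 245.6]
eef_rot: [3.078, -0.624, -0.001]
force: [-2.8, -2.8, 4.9]
grip_width: 48.3
```

Emit:
play_rows(commands="0 0 -.031 0 0 0 255;0 0 -.031 0 0 0 255;0 0 -.031 0 0 0 255;0 0 -.031 0 0 0 255")

```text
clock: 11.05
tool_pos: [471.3, 185.2, 245.6]
eef_rot: [3.086, -0.581, -0.001]
force: [-2.6, -1.5, 5.4]
grip_width: 47.9
```

```bash
python3 -c "
from h import *
rep('t7')"
```

```text
t7 clk 11.05 q6 0.5029 q1 0.6955 yaw -0.3724 pos [471.26 185.16 245.61] F [-2.6 -1.5  5.4] M [-0.522  0.597  0.111] eff6 -0.115 w 47.9
[(np.int32(436), [314.0, 302.9], [6.6, 65.9], -16.3), (np.int32(251), [315.8, 338.9], [16.8, 75.1], -1.0)]
```

Yaw changed by +1.571 rad, with the slot unchanged in the grip (−16.2° → −16.3°). One last look at the bench and the grip.

```bash
python3 -c "
from h import *
a=r.grab_frame('top'); w=cv2.imread('pics/t7.png'); cv2.imwrite('pics/fin.png',cv2.resize(cv2.hconcat([a[:,:,::-1].copy(),w]),(800,250)))
o=cv2.imread('pics/top0.png')[:,:,::-1]
for n,(x0,x1,y0,y1) in dict(tray=(135,198,234,300),mug=(138,184,188,222),gun=(432,508,230,288),hammer=(438,472,148,232)).items(): print(n,cv2.absdiff(a[y0:y1,x0:x1],o[y0:y1,x0:x1].copy()).mean().round(2))
"
```

```text
tray 73.85
mug 18.88
gun 4.08
hammer 4.14
```

View pics/fin.png

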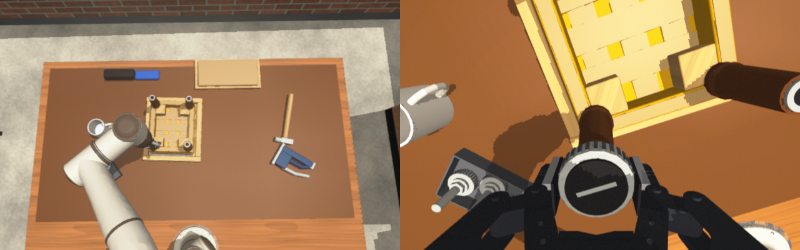

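The bench is in order. The gun and hammer are unchanged, and the large tray and mug differences come from the arm covering them in the top view; the wrist view shows both standing in place. The rim is gripped squarely, so I'm handing in.

```bash
python3 -c "
from plant import r
print(r.hand_in())"
```

```text
the job is handed in; nothing more can be done
None
```

I screwed the levelling foot down until it bottomed out, backed it off a quarter turn, and handed in at about 11 s with the gripper still holding the rim at 60 N.

- **Bottoming out:** The foot turned about 3.85 rad clockwise before it stopped. There the moment jumped from about 0.12 to 1.9 N m. The pads slipped about 12° round the rim and rolled roughly 5 mm off centre. I opened the gripper to recentre it and regripped with the foot still at the stop; its slot stayed put.
- **Back-off:** The measured turn was 1.571 rad anticlockwise. The slot's angle in the gripper view stayed the same (−16.2° before, −16.3° after), so the foot turned with the gripper without slipping.
- **Bystanders:** The staple gun and hammer look unchanged from above. The image comparison failed for the tray and mug because the arm hid them from the top camera. The wrist camera shows both standing, but I did not measure their positions. The highest wrist force I read was about 8 N; these were readings between moves, not a continuous record.

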